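Bring a spring scale to its mark

TASK

Lift the jar out of the catch tray and stand it on the cork mat first. Then slide steel blocks, without lifting them, off the open side of the spring scale's pan into the tray until the pan has risen so that its black pointer rests level with the white index tab, between the tab's top and bottom edges. Each block must finish wholly on the pan or wholly in the tray, not touching both; leave everything else on the bench as it is.

Things in the scene. Friction and masses are not known exactly. Their poses are not given: they have to be found in the camera images.
- scale: spring scale, fixed to the bench; white foot 26 mm high, sprung aluminium pan above it. Origin: on the bench under the pan's middle; z up; its -y axis points across the pan's open side to the catch tray. A thin steel rod 118 mm high at x = 106, y = 72 mm carries the index tab. Forces on it include those on the pan.
- pan_top (a point): middle of the pan's top face; moves with the pan. Pan 160 mm (x) by 170 mm (y), 5 mm thick, scale axes. Three lanes along y at x = -50, 0, 50 mm, one block in each, in any order, near y = -25 mm; ribs 4 mm wide, 6 mm high part them and line the x edges. A 12 mm high lip closes the +y edge (inner face y = 81 mm); the -y edge (y = -85 mm) is open
- pan (a joint): how far the pan has sunk below its empty height, m, 0 to 0.060 (stop); pan top lies 0.105 m above the bench minus this. Damped spring, 160 N/m: each 150 g sinks it 9.2 mm, all three blocks 55 mm; settles in about 1.5 s. The tool may press it down; it springs back
- pointer (a point): tip of the black pointer, a blade 14 mm wide and 3 mm thick that sticks out of the pan's +x edge (point at its mid thickness, 2.5 mm below the pan's top, scale x = 106, y = 46 mm); it moves with the pan, past the side of the index tab
- index: white index tab, 12 by 30 by 16 mm high, clamped to the rod on the scale's +x side next to the pointer; fixed, at a height that differs from run to run. Origin at its centre. Pointer on target: pointer within 7 mm above or below this origin
- tray: white catch tray, fixed beside the scale's open side. Origin on the bench under its middle, axes parallel to the scale's. Floor 164 mm (x) by 175 mm (y), top of floor 42 mm above the bench; walls 4 mm thick up to 70 mm above the bench on three sides, open towards the scale (+y), where its floor begins 6 mm from the pan's edge and always lies lower than the pan
- block_short: short plain steel block, 34 mm wide (x), 33 mm long (y), 16 mm high, 150 g (within 3 %); origin at the middle of its underside, y along its lane
- block_medium: medium plain steel block, 34 mm wide (x), 66 mm long (y), 16 mm high, 300 g (within 3 %); origin at the middle of its underside, y along its lane
- block_long: long plain steel block, 34 mm wide (x), 100 mm long (y), 16 mm high, 450 g (within 3 %); origin at the middle of its underside, y along its lane
- jar: sample jar with red lid, 50 mm diameter, 85 mm high, about 150 g, standing in the tray at the start; origin at the middle of its underside, z up
- mat: cork mat on the bench, 140 by 140 by 3 mm, fixed; origin at the middle of its underside
- flask: glass bottle, 86 mm diameter, 180 mm high, a bystander on the bench; origin at the middle of its underside
- notebook: white notebook lying on the bench, 150 by 210 by 14 mm, a bystander; origin at the middle of its underside
- stirrer: blue magnetic stirrer, 120 by 120 by 49 mm high, a bystander; origin at the middle of its underside
- small_jar: small amber jar with red lid, 44 mm diameter, 60 mm high, a bystander on the bench; origin at the middle of its underside
There are look-alikes about, which are no part of the job. What is shaped like the block_long but red, turquoise or yellow is not meant.

How it is judged:
By the outcome, as a careful person would: the job done as asked, in the order asked, and still so for the second after the job is handed in, with the robot touching nothing.
It also fails if it takes over 64 s, if anything falls off the work surface, if the arm or the gripper's body presses on something with over 40 N, if the wrist force passes 120 N, or if a joint passes its speed limit or range.

ROBOT

A 6-joint arm with a two-finger parallel gripper is mounted at the origin on the work surface. World frame = base frame: x ahead of the robot, y to its left, z up, the work surface at z = 0. Lengths are in m, angles in rad, forces in N, time in s.
With the tool pointing down it reaches from about 0.25 to 0.85 m from the base axis. Payload 12.5 kg.
Tool frame: the origin (TCP) lies midway between the tips of the shut fingers; the grasp point (between the pads) lies 19 mm behind it (grip_depth is the distance from the TCP to the grasp point, in m); z points along the fingers, y is the direction in which the jaws open and shut (so a half turn about z gives the same grasp; the last joint's range is limited). The gripper opens to 93 mm and grips with 3 to 60 N. Pads are 15 mm wide; open, the fingers measure 128 mm over their backs; the gripper's body (75 mm by 188 mm) begins 65 mm behind the grasp point.
Start: joints at [1.063, 0.351, 1.652, -0, 1.139, -0.085], TCP at [0.226, 0.502, 0.219] pointing down, gripper open.
Joint ranges: [-2.75, 2.75], [-0.79, 2.1], [0.01, 2.65], [-1.57, 4.71], [0.07, 3.14], [-2.87, 2.87]. Speed limits (rad/s): [2.22, 2.22, 2.79, 3.14, 3.14, 3.14].

INTERFACE

Orientations are given as a unit quaternion [w, x, y, z].
In Python, from rig import get_state, get_image, camera_info, sign_off, grip_depth gives the robot as it stands.
- The arm moves only by the tool carry_out, never from a script. Its argument "rows" is a list of rows, each a list of 2 entries, a list of its own where there are three numbers: the shift along the tool's x, y, z in m, then the turn, a rotation vector about the tool's x, y, z in rad. In form: [[[tx, ty, tz], [rx, ry, rz]], ...]. A call has 1 to 12 rows; each row shifts and turns the commanded pose from where the row before left it, along the tool's axes as they then stand; what a row does not reach is not made up. A row lasts 1/10 s, in which the tool goes at most 50 mm and 8.59 degrees, less where a joint would pass 70% of its speed; a pose out of reach is approached as far as the arm can. A call with a gripper value outside its range is refused whole. "claw" is the opening, from -1 (shut) to 1 (fully open), set as the call begins (left out, the last holds). The fingers move at their own pace and stop on an object; "force" is the grip in N (left out, the last holds). Time passes only in rows, so rows that do not move let the fingers close. It gives the time, the measured TCP pose, the force and the opening at its end, in the units of the state.
- get_state(): the state, without advancing time (a new reading comes with each control period).
- get_image(name): name is "scene" or "top"; returns the picture (400x640x3 uint8, red, green, blue); there is no depth.
- camera_info(name): a dict with "mtx" (3x3 intrinsics, pixels), "position" and "attitude" of the camera in the world. Camera axes: x right, y up, looking along -z (the intrinsics and any distortion apply to the point x, -y, -z); pixel columns grow to the right and rows downward; lengths in m; the calibration is good to about 2 mm. A picture is of the moment at which its call begins. camera_info takes no time and is no camera call.
- sign_off(): hands the job in, once; it reports no verdict.
The state is a dict: "t": time; "joint_pos": joint angles; "dq": joint speeds; "effort": joint torques, N m; "eef_pos": TCP position; "eef_rot": TCP orientation; "force": force on the tool from outside, world axes, zero at the start; "wrist_torque": the same for the moment, N m; "width": finger opening in m.
Only numpy, scipy, OpenCV 4.12 (cv2) and the standard library are available. Lean on these libraries where they do the work, as an engineer would, in place of code of your own. Each camera call takes 0.05 s, during which the arm holds its last target. There are 200 camera calls.

## Working session

There is one attempt and no reset: what is moved stays moved. The work goes in short steps, Python scripts to look and compute and a tool call to move; the robot and the scene stay as the last step left them, time stands still between calls to the robot, and variables do not carry over. Pictures are saved under pics/ and viewed, about 8 in all and at most 12, crops included, and the job is handed in when it is done.

Besides the shell and the picture viewer there is one more tool, called after "Call:" by a JSON object that holds its "api" and its "payload". carry_out: Moves the arm, as the interface text tells. Its arguments: {"type":"object","properties":{"rows":{"type":"array","items":{"type":"array"}},"claw":{"type":"number"},"force":{"type":"number"}},"required":["rows"]}

```bash
mkdir -p pics; python3 - <<'E'
from rig import *
import cv2
for n in("scene","top"):
    im=get_image(n); cv2.imwrite(f"pics/{n}0.png",im[:,:,::-1]); print(n,camera_info(n))
print(get_state(),grip_depth)
E
```

```text
scene {'mtx': array([[481.00341388,   0.        , 320.78068286],
       [  0.        , 481.00341388, 202.28447265],
       [  0.        ,   0.        ,   1.        ]]), 'position': array([1.21856269, 0.67071439, 1.01305459]), 'attitude': array([0.34056611, 0.14801392, 0.35715537, 0.85705697])}
top {'mtx': array([[361.93797515,   0.        , 321.06671309],
       [  0.        , 361.93797515, 197.93699366],
       [  0.        ,   0.        ,   1.        ]]), 'position': array([0.35357986, 0.00448301, 1.21504328]), 'attitude': array([-0.6997066 , -0.06124717,  0.05966471,  0.70929513])}
{'t': 0.1, 'joint_pos': array([ 1.06338372e+00,  3.51194462e-01,  1.65233157e+00, -1.02309516e-05,
        1.13910930e+00, -8.46193448e-02]), 'dq': array([-0.00187805, -0.00112824, -0.00094359, -0.00123687, -0.00048607,
        0.00020875]), 'effort': array([-2.34722183e-04, -4.98026669e+01, -2.85704792e+01,  6.99800835e-02,
        2.39554705e-02, -7.40107316e-05]), 'eef_pos': array([0.22551229, 0.50131191, 0.21815948]), 'eef_rot': array([-1.47637766e-04,  2.09823522e-01,  9.77739136e-01, -5.00019283e-04]), 'force': array([ 0.05773414, -1.09965992,  0.12027634]), 'wrist_torque': array([ 0.01635488, -0.04131388, -0.00380192]), 'width': 0.09317798186364004} 0.0188
```

View pics/scene0.png

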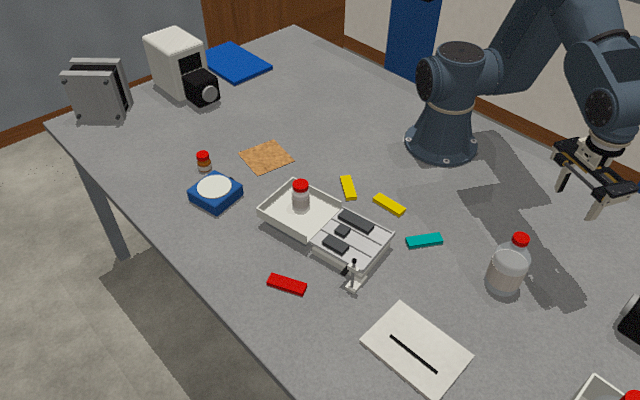

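View pics/top0.png

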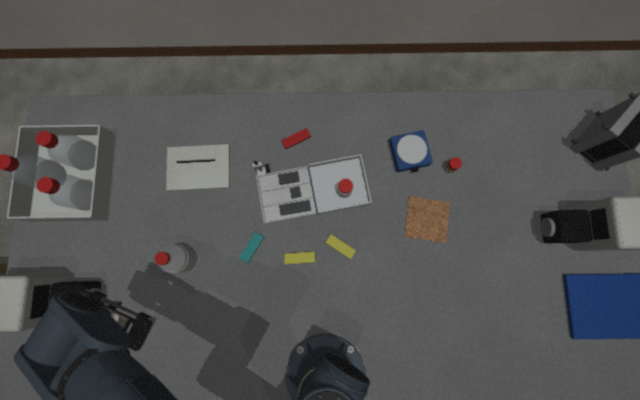

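The top view shows the scale with its tray to the right (about 255–370, 155–222), the jar at (345,187), the mat at (428,219) and the rod/index at (260,167). I'll enlarge both views.

```bash
python3 - <<'E'
import cv2
a=cv2.imread("pics/top0.png")[148:228,245:380]; cv2.imwrite("pics/t1.png",cv2.resize(a,None,fx=5.9,fy=5.9,interpolation=cv2.INTER_CUBIC))
a=cv2.imread("pics/scene0.png")[175:300,250:410]; cv2.imwrite("pics/s1.png",cv2.resize(a,None,fx=4.8,fy=4.8,interpolation=cv2.INTER_CUBIC))
E
cat > h.py <<'E'
from rig import *
import numpy as np, cv2
from scipy.spatial.transform import Rotation as R
def cam(n):
    c=camera_info(n); q=np.array(c["attitude"]); return c["mtx"],np.array(c["position"]),R.from_quat(np.r_[q[1:],q[0]]).as_matrix()
def ray(n,u,v,z):
    K,p,A=cam(n); d=A@np.array([(u-K[0,2])/K[0,0],-(v-K[1,2])/K[1,1],-1]); return p+d*(z-p[2])/d[2]
def proj(n,P):
    K,p,A=cam(n); c=A.T@(np.array(P)-p); return np.array([K[0,0]*c[0]/-c[2]+K[0,2],-K[1,1]*c[1]/-c[2]+K[1,2]])
def pose():
    s=get_state(); q=s["eef_rot"]; return s,R.from_quat(np.r_[q[1:],q[0]])
E
```

```text
(no output)
```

View pics/t1.png

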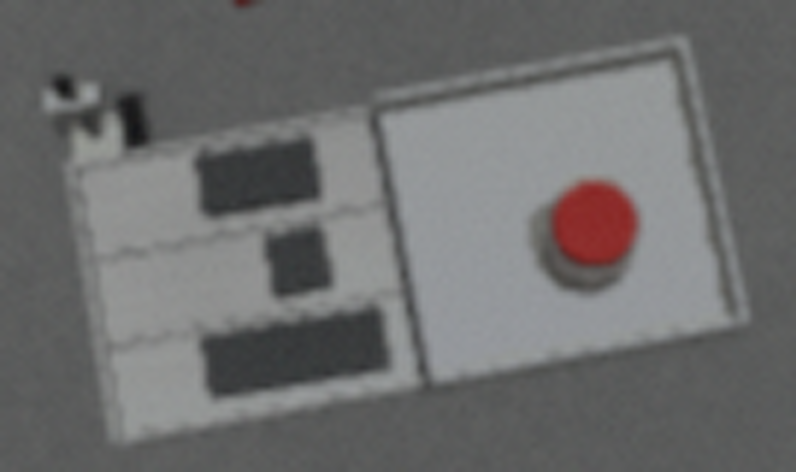

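View pics/s1.png

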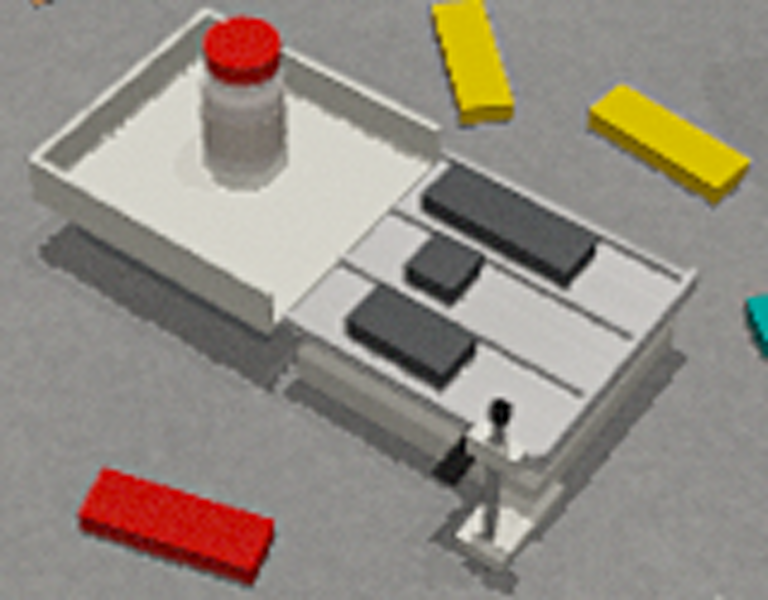

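The long block is in the lane at x=-50, the short at x=0 and the medium at x=+50, with the jar in the tray. The tab is at crop (72,97) in top and about (497,440) in scene. Next I'll fit the poses.

```bash
python3 - <<'E'
from h import *
from scipy.optimize import least_squares
T=lambda u,v:("top",u/5.9+245,v/5.9+148)
S=lambda u,v:("scene",u/4.8+250,v/4.8+175)
L=[((.086,-.270,.07),T(685,37)),((-.086,-.270,.07),T(748,322)),
((.086,-.091,.07),T(377,95)),((-.086,-.091,.07),T(428,385)),
((.086,-.270,.07),S(33,158)),((-.086,-.270,.07),S(207,10)),((-.086,-.091,.07),S(438,130)),
((-.08,.085,.062),S(692,270)),((-.08,.085,.062),T(112,442)),((.106,.072,.118),T(62,85)),((.106,.072,.118),S(500,402))]
def W(p,l): 
    c,s=np.cos(p[2]),np.sin(p[2]); return np.array([p[0]+c*l[0]-s*l[1],p[1]+s*l[0]+c*l[1],l[2]])
f=lambda p:np.concatenate([proj(o[0],W(p,l))-o[1:] for l,o in L])
r=least_squares(f,[.45,.1,0],loss='soft_l1');p=r.x;print(p,f(p).reshape(-1,2).round(1).tolist())
np.save("scale.npy",p)
def tri(o1,o2):
    g=lambda P:np.r_[proj(o1[0],P)-o1[1:],proj(o2[0],P)-o2[1:]]
    q=least_squares(g,[.5,.1,.08]);return q.x,q.fun.round(1)
def loc(P): return R.from_euler('z',-p[2]).apply(np.array(P)-[p[0],p[1],0])
q,e=tri(T(594,222),S(242,37));print("lid",q,loc(q),e)
u=T(594,222);j=ray("top",*u[1:],.127);print("jar top",j,loc(j))
print("mat",ray("top",428.5,219,.003),ray("scene",267,157,.003))
q,e=tri(T(72,97),S(495,440));print("tab",q,loc(q),e)
for z in(.05,.06,.07,.08,.09,.1,.11):
    print(z,[ (proj("scene",W(p,(.112 if 1 else 0,y,z)))-[250,175])*4.8 for y in(.057,.087)],(proj("top",W(p,(.106,.072,z)))-[245,148])*5.9)
for n,v in(("M",(258,176)),("S",(298,262)),("L",(296,354))): print(n,loc(ray("top",*T(*v)[1:],.066)))
print("cam heights ok; angle",np.degrees(p[2]))
E
```

```text
[0.56817392 0.12198947 0.17729711] [[0.3, -1.6], [0.8, 0.9], [-1.1, -1.4], [0.1, 0.8], [-3.4, -0.3], [-0.7, -2.3], [1.0, -2.1], [1.1, -0.2], [-0.7, 0.0], [-0.7, -0.2], [-0.2, 0.7]]
lid [ 0.57857497 -0.06981951  0.12669353] [-0.02359129 -0.19063661  0.12669353] [-0.2  0.2 -0.2 -0. ]
jar top [ 0.5789865  -0.07034834  0.127     ] [-0.02327948 -0.19122973  0.127     ]
mat [ 0.48629046 -0.35431607  0.003     ] [ 0.48537519 -0.34198832  0.003     ]
tab [0.65961494 0.21004227 0.08905796] [0.10553744 0.07054506 0.08905796] [-0.2  0.2 -0.2 -0. ]
0.05 [array([460.70293313, 482.25737405]), array([509.40173191, 510.70587581])] [ 80.22887882 115.97705405]
0.06 [array([461.62322345, 470.42748469]), array([510.62339388, 498.92031419])] [ 77.11761056 111.44293934]
0.07 [array([462.55448256, 458.45659697]), array([511.85977264, 486.99277738])] [ 73.95441074 106.83314372]
0.08 [array([463.49690772, 446.34217495]), array([513.11113574, 474.92068438])] [ 70.73796819 102.14575638]
0.09 [array([464.45070098, 434.08162156]), array([514.37775724, 462.70139123])] [67.46692725 97.37880168]
0.1 [array([465.41606927, 421.67227666]), array([515.65991793, 450.3321891 ])] [64.13988582 92.53023633]
0.11 [array([466.39322459, 409.11141515]), array([516.95790553, 437.81030231])] [60.75539337 87.59794645]
M [ 0.04902375 -0.02089676  0.066     ]
S [-0.00267032 -0.03398731  0.066     ]
L [-0.05254482 -0.02387963  0.066     ]
cam heights ok; angle 10.158376303053354
```

```bash
cat >> h.py <<'E'
def need(t,yaw=None):
    s,r=pose(); d=r.inv().apply(np.array(t)-s["eef_pos"]); ty=r.apply([0,1,0]); a=np.degrees(np.arctan2(ty[1],ty[0]))
    print("t",s["t"],"tcp",s["eef_pos"].round(4),"tool delta",d.round(4),"jaw yaw",a.round(2),"F",s["force"].round(1),"w",round(s["width"],4),"j",s["joint_pos"].round(2))
    if yaw is not None: print("rz needed",np.radians((a-yaw+90)%180-90).round(4))
p=np.load("scale.npy") if __import__("os").path.exists("scale.npy") else None
def W(l): return R.from_euler('z',p[2]).apply(np.array(l,float))+[p[0],p[1],0]
E
python3 -c "
from h import *
need([.579,-.070,.28],100.16)
import cv2
print(ray('top',175,257,.18),[ray('top',u,v,.003).round(3) for u,v in((409,197),(450,201),(446,242),(405,238))])
a=cv2.imread('pics/top0.png')[155:185,245:285];b=cv2.imread('pics/scene0.png')[250:290,335:370]
a=cv2.resize(a,(640,480),interpolation=cv2.INTER_CUBIC)[:, :400];b=cv2.resize(b,None,fx=11,fy=12,interpolation=cv2.INTER_CUBIC)
cv2.imwrite('pics/c.png',np.hstack([a,b]))
"
```

```text
t 0.1 tcp [0.2255 0.5013 0.2182] tool delta [-0.5568 -0.376  -0.0615] jaw yaw 65.78 F [ 0.1 -1.1  0.1] w 0.0932 j [ 1.06  0.35  1.65 -0.    1.14 -0.08]
rz needed -0.6001
[0.36889424 0.42066183 0.18      ] [array([ 0.562, -0.293,  0.003]), array([ 0.547, -0.431,  0.003]), array([ 0.409, -0.408,  0.003]), array([ 0.424, -0.272,  0.003])]
```

View pics/c.png

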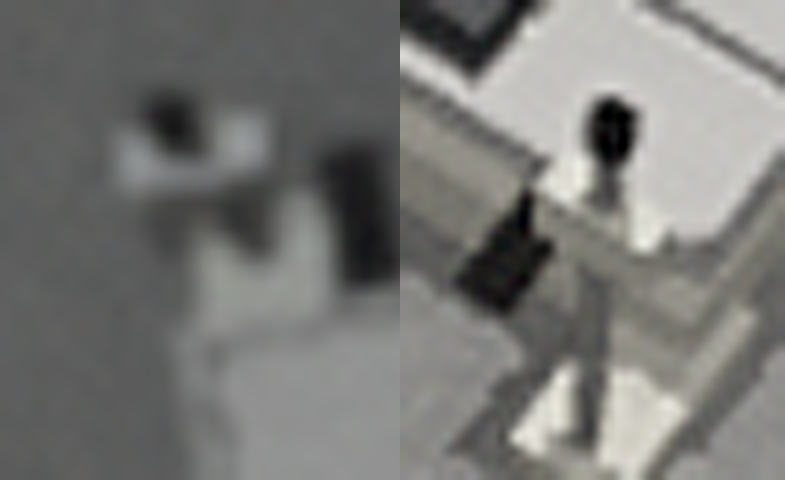

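The tab's top face lies at about z=0.09, so its centre is near 0.082. That suggests only the 300 g block stays. Moving to the jar now.

Call:
{"api": "carry_out", "payload": {"rows": [[[0, 0, -0.03], [0, 0, 0]], [[0, 0, -0.03], [0, 0, 0]], [[-0.04, -0.027, 0], [0, 0, 0]], [[-0.04, -0.027, 0], [0, 0, 0]], [[-0.04, -0.027, 0], [0, 0, 0]], [[-0.04, -0.027, 0], [0, 0, 0]], [[-0.04, -0.027, 0], [0, 0, 0]], [[-0.04, -0.027, 0], [0, 0, 0]], [[-0.04, -0.027, 0], [0, 0, 0]], [[-0.04, -0.027, 0], [0, 0, 0]], [[-0.04, -0.027, 0], [0, 0, 0]], [[-0.04, -0.027, 0], [0, 0, 0]]], "claw": 1}}

```text
t: 1.3
eef_pos: [0.4802, 0.0893, 0.2786]
eef_rot: [-0.0, 0.21, 0.978, 0.0]
force: [0.1, 1.1, 0.1]
width: 0.093
```

Call:
{"api": "carry_out", "payload": {"rows": [[[-0.04, -0.027, 0], [0, 0, 0]], [[-0.04, -0.027, 0], [0, 0, 0]], [[-0.04, -0.027, 0], [0, 0, 0]], [[0, 0, 0], [0, 0, -0.149]], [[0, 0, 0], [0, 0, -0.149]], [[0, 0, 0], [0, 0, -0.149]], [[0, 0, 0], [0, 0, -0.149]], [[0, 0, 0], [0, 0, 0]]]}}

```text
t: 2.1
eef_pos: [0.5557, -0.0319, 0.2783]
eef_rot: [-0.0, -0.088, 0.996, 0.0]
force: [0.1, -0.5, 0.3]
width: 0.0931
```

```bash
python3 -c "
from h import *
need([.579,-.070,.077],100.16)"
```

```text
t 2.1 tcp [ 0.5557 -0.0319  0.2783] tool delta [-0.0165 -0.0416  0.2013] jaw yaw 100.05 F [ 0.1 -0.5  0.3] w 0.0931 j [-0.14  0.31  1.56 -0.    1.27 -1.89]
rz needed -0.0019
```

Call:
{"api": "carry_out", "payload": {"rows": [[[-0.0165, -0.0416, 0], [0, 0, 0]], [[0, 0, 0.04], [0, 0, 0]], [[0, 0, 0.04], [0, 0, 0]], [[0, 0, 0.04], [0, 0, 0]], [[0, 0, 0.03], [0, 0, 0]], [[0, 0, 0.025], [0, 0, 0]], [[0, 0, 0.015], [0, 0, 0]], [[0, 0, 0.011], [0, 0, 0]], [[0, 0, 0], [0, 0, 0]]]}}

```text
t: 3.0
eef_pos: [0.5789, -0.0699, 0.0769]
eef_rot: [-0.001, -0.086, 0.996, 0.0]
force: [0.3, -0.4, 0.7]
width: 0.0929
```

Call:
{"api": "carry_out", "payload": {"rows": [[[0, 0, 0], [0, 0, 0]], [[0, 0, 0], [0, 0, 0]], [[0, 0, 0], [0, 0, 0]], [[0, 0, 0], [0, 0, 0]], [[0, 0, 0], [0, 0, 0]], [[0, 0, 0], [0, 0, 0]], [[0, 0, 0], [0, 0, 0]], [[0, 0, 0], [0, 0, 0]]], "claw": -1, "force": 20}}

```text
t: 3.8
eef_pos: [0.5793, -0.07, 0.0778]
eef_rot: [0.0, -0.086, 0.996, 0.0]
force: [0.3, 2.1, 2.0]
width: 0.0493
```

Call:
{"api": "carry_out", "payload": {"rows": [[[0, 0, -0.01], [0, 0, 0]], [[0, 0, -0.02], [0, 0, 0]], [[0, 0, -0.03], [0, 0, 0]], [[0, 0, -0.04], [0, 0, 0]], [[0, 0, -0.02], [0, 0, 0]], [[0, 0, 0], [0, 0, 0]]]}}

```text
t: 4.4
eef_pos: [0.5805, -0.0703, 0.2009]
eef_rot: [0.003, -0.087, 0.996, -0.001]
force: [-0.2, 0.2, -2.1]
width: 0.049
```

```bash
python3 -c "
from h import *
need([.486,-.351,.16],100.16)"
```

```text
t 4.4 tcp [ 0.5805 -0.0703  0.2009] tool delta [ 0.1417 -0.2602  0.0407] jaw yaw 99.93 F [-0.2  0.2 -2.1] w 0.049 j [-0.2   0.43  1.58 -0.    1.13 -1.94]
rz needed -0.0041
```

Call:
{"api": "carry_out", "payload": {"rows": [[[0.0177, -0.0325, 0], [0, 0, 0]], [[0.0177, -0.0325, 0], [0, 0, 0]], [[0.0177, -0.0325, 0], [0, 0, 0]], [[0.0177, -0.0325, 0], [0, 0, 0]], [[0.0177, -0.0325, 0], [0, 0, 0]], [[0.0177, -0.0325, 0], [0, 0, 0]], [[0.0177, -0.0325, 0], [0, 0, 0]], [[0.0177, -0.0325, 0], [0, 0, 0]], [[0, 0, 0.03], [0, 0, 0]], [[0, 0, 0.04], [0, 0, 0]], [[0, 0, 0.04], [0, 0, 0]], [[0, 0, 0], [0, 0, 0]]]}}

```text
t: 5.6
eef_pos: [0.4815, -0.3481, 0.0817]
eef_rot: [-0.004, -0.086, 0.996, 0.004]
force: [-0.8, 1.1, -1.1]
width: 0.0494
```

```bash
python3 -c "
from h import *
need([.486,-.351,.040],100.16)"
```

```text
t 5.6 tcp [ 0.4815 -0.3481  0.0817] tool delta [-0.0043 -0.004   0.0416] jaw yaw 99.91 F [-0.8  1.1 -1.1] w 0.0494 j [-0.7   0.6   1.63 -0.    0.92 -2.45]
rz needed -0.0044
```

Call:
{"api": "carry_out", "payload": {"rows": [[[0, 0, 0], [0, 0, 0]], [[0, 0, 0.02], [0, 0, 0]], [[0, 0, 0.01], [0, 0, 0]], [[0, 0, 0.004], [0, 0, 0]], [[0, 0, 0.003], [0, 0, 0]], [[0, 0, 0.002], [0, 0, 0]], [[0, 0, 0], [0, 0, 0]], [[0, 0, 0], [0, 0, 0]]]}}

```text
t: 6.4
eef_pos: [0.4847, -0.3507, 0.0491]
eef_rot: [0.0, -0.086, 0.996, -0.0]
force: [-0.6, -0.4, -1.1]
width: 0.049
```

Call:
{"api": "carry_out", "payload": {"rows": [[[0, 0, 0.001], [0, 0, 0]], [[0, 0, 0.001], [0, 0, 0]], [[0, 0, 0], [0, 0, 0]], [[0, 0, 0], [0, 0, 0]]]}}

```text
t: 6.8
eef_pos: [0.4846, -0.3505, 0.0466]
eef_rot: [-0.0, -0.086, 0.996, 0.0]
force: [0.4, 0.7, -1.9]
width: 0.0488
```

Call:
{"api": "carry_out", "payload": {"rows": [[[0, 0, 0.002], [0, 0, 0]], [[0, 0, 0.002], [0, 0, 0]], [[0, 0, 0.002], [0, 0, 0]], [[0, 0, 0], [0, 0, 0]], [[0, 0, 0], [0, 0, 0]]]}}

```text
t: 7.3
eef_pos: [0.4846, -0.3505, 0.0406]
eef_rot: [-0.0, -0.086, 0.996, 0.0]
force: [-0.3, -0.6, -1.1]
width: 0.0495
```

Call:
{"api": "carry_out", "payload": {"rows": [[[0, 0, 0.001], [0, 0, 0]], [[0, 0, 0.001], [0, 0, 0]], [[0, 0, 0], [0, 0, 0]], [[0, 0, 0], [0, 0, 0]]]}}

```text
t: 7.7
eef_pos: [0.4847, -0.3506, 0.0388]
eef_rot: [0.0, -0.086, 0.996, -0.0]
force: [-0.3, -0.2, 0.1]
width: 0.0492
```

Contact is just beginning. I'll lower it a touch more, release and retreat.

Call:
{"api": "carry_out", "payload": {"rows": [[[0, 0, 0.0005], [0, 0, 0]], [[0, 0, 0], [0, 0, 0]]]}}

```text
t: 7.9
eef_pos: [0.4847, -0.3506, 0.0387]
eef_rot: [0.0, -0.086, 0.996, -0.0]
force: [-2.6, 1.0, 6.1]
width: 0.0495
```

Call:
{"api": "carry_out", "payload": {"rows": [[[0, 0, 0], [0, 0, 0]], [[0, 0, 0], [0, 0, 0]], [[0, 0, 0], [0, 0, 0]], [[0, 0, 0], [0, 0, 0]], [[0, 0, 0], [0, 0, 0]], [[0, 0, 0], [0, 0, 0]], [[0, 0, 0], [0, 0, 0]], [[0, 0, -0.03], [0, 0, 0]], [[0, 0, -0.04], [0, 0, 0]], [[0, 0, -0.04], [0, 0, 0]], [[0, 0, -0.04], [0, 0, 0]], [[0, 0, 0], [0, 0, 0]]], "claw": 1}}

```text
t: 9.1
eef_pos: [0.4864, -0.3521, 0.1937]
eef_rot: [0.003, -0.087, 0.996, -0.003]
force: [0.4, -0.3, 1.2]
width: 0.0931
```

```bash
python3 -c "
from h import *
need(W([-.05,.058,.15]),100.16); print(W([-.05,.058,.05]))
im=get_image('scene')[:,:,::-1];cv2.imwrite('pics/s2.png',cv2.resize(im[120:310,170:430],None,fx=3,fy=3,interpolation=cv2.INTER_CUBIC))"
```

```text
t 9.1 tcp [ 0.4864 -0.3521  0.1937] tool delta [-0.1118  0.5109  0.0409] jaw yaw 99.93 F [ 0.4 -0.3  1.2] w 0.0931 j [-0.7   0.46  1.55  0.    1.12 -2.45]
rz needed -0.0041
[0.50872828 0.17026178 0.05      ]
```

View pics/s2.png

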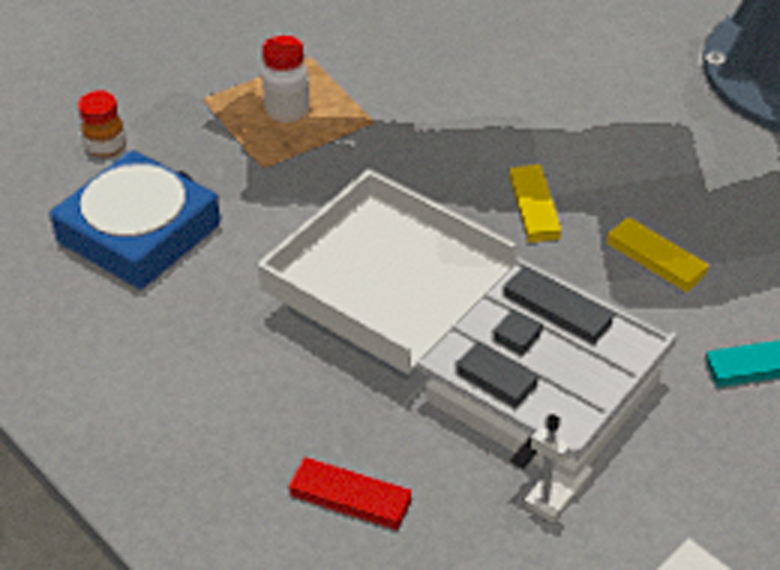

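The jar stands on the mat with its base at crop (287,118). Next I'll shut the gripper and go behind the long block.

Call:
{"api": "carry_out", "payload": {"rows": [[[-0.0092, 0.0423, 0], [0, 0, 0]], [[-0.0092, 0.0423, 0], [0, 0, 0]], [[-0.0092, 0.0423, 0], [0, 0, 0]], [[-0.0092, 0.0423, 0], [0, 0, 0]], [[-0.0092, 0.0423, 0], [0, 0, 0]], [[-0.0092, 0.0423, 0], [0, 0, 0]], [[-0.0092, 0.0423, 0], [0, 0, 0]], [[-0.0092, 0.0423, 0], [0, 0, 0]], [[-0.0092, 0.0423, 0], [0, 0, 0]], [[-0.0092, 0.0423, 0], [0, 0, 0]], [[-0.0092, 0.0423, 0], [0, 0, 0]], [[-0.0092, 0.0423, 0], [0, 0, 0]]], "claw": -1}}

```text
t: 10.35
eef_pos: [0.505, 0.1702, 0.1867]
eef_rot: [-0.001, -0.086, 0.996, -0.0]
force: [1.2, -0.1, 0.4]
width: 0.0025
```

Call:
{"api": "carry_out", "payload": {"rows": [[[0, 0, 0.035], [0, 0, 0]], [[0, 0, 0.035], [0, 0, 0]], [[0, 0, 0.03], [0, 0, 0]], [[0, 0, 0], [0, 0, 0]], [[0, 0, 0], [0, 0, 0]]]}}

```text
t: 10.85
eef_pos: [0.5055, 0.1684, 0.0879]
eef_rot: [-0.001, -0.086, 0.996, -0.0]
force: [-0.0, 0.6, 1.3]
width: 0.0006
```

```bash
python3 -c "
from h import *
need(W([-.051,.054,.052]),100.16)
a=get_image('scene')[:,:,::-1][185:285,310:410];b=get_image('top')[:,:,::-1][150:230,245:325]
cv2.imwrite('pics/d.png',np.hstack([cv2.resize(a,(400,400),interpolation=cv2.INTER_CUBIC),cv2.resize(b,(400,400),interpolation=cv2.INTER_CUBIC)]))"
```

```text
t 10.85 tcp [0.5055 0.1684 0.0879] tool delta [-0.0026 -0.0027  0.0359] jaw yaw 99.92 F [-0.   0.6  1.3] w 0.0006 j [ 0.23  0.5   1.8  -0.    0.84 -1.51]
rz needed -0.0042
```

View pics/d.png

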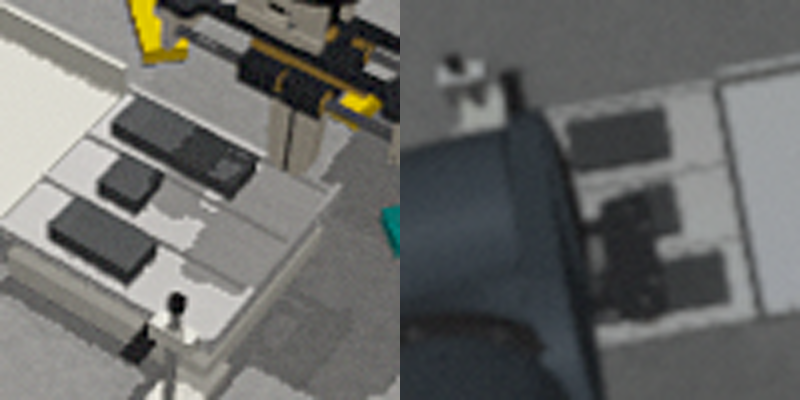

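The tips hang over the rear of the long block's lane, at scene crop (295,172). I'll go down while watching the force.

Call:
{"api": "carry_out", "payload": {"rows": [[[-0.0026, -0.0027, 0.01], [0, 0, 0]], [[0, 0, 0.01], [0, 0, 0]], [[0, 0, 0.008], [0, 0, 0]], [[0, 0, 0.004], [0, 0, 0]], [[0, 0, 0], [0, 0, 0]], [[0, 0, 0], [0, 0, 0]]]}}

```text
t: 11.55
eef_pos: [0.5089, 0.1663, 0.0562]
eef_rot: [-0.0, -0.087, 0.996, -0.0]
force: [0.1, 0.2, -0.1]
width: 0.0004
```

Call:
{"api": "carry_out", "payload": {"rows": [[[0, 0, 0.002], [0, 0, 0]], [[0, 0, 0.002], [0, 0, 0]], [[0, 0, 0.001], [0, 0, 0]], [[0, 0, 0], [0, 0, 0]], [[0, 0, 0], [0, 0, 0]]]}}

```text
t: 12.05
eef_pos: [0.5089, 0.1663, 0.0512]
eef_rot: [0.0, -0.087, 0.996, -0.0]
force: [0.1, -0.1, -0.1]
width: 0.0004
```

Call:
{"api": "carry_out", "payload": {"rows": [[[0, 0, 0.0022], [0, 0, 0]], [[0, 0, 0], [0, 0, 0]], [[0, -0.008, 0], [0, 0, 0]], [[0, -0.008, 0], [0, 0, 0]], [[0, -0.008, 0], [0, 0, 0]], [[0, -0.008, 0], [0, 0, 0]]]}}

```text
t: 12.65
eef_pos: [0.5146, 0.1341, 0.049]
eef_rot: [0.0, -0.086, 0.996, 0.0]
force: [-0.2, 2.0, 1.5]
width: 0.0005
```

Call:
{"api": "carry_out", "payload": {"rows": [[[0, -0.008, 0], [0, 0, 0]], [[0, -0.008, 0], [0, 0, 0]], [[0, -0.008, 0], [0, 0, 0]], [[0, -0.008, 0], [0, 0, 0]]]}}

```text
t: 13.05
eef_pos: [0.52, 0.1025, 0.0489]
eef_rot: [0.0, -0.086, 0.996, 0.0]
force: [0.2, 3.3, -0.5]
width: 0.0002
```

Call:
{"api": "carry_out", "payload": {"rows": [[[0, -0.008, 0], [0, 0, 0]], [[0, -0.008, 0], [0, 0, 0]], [[0, -0.008, 0], [0, 0, 0]], [[0, -0.008, 0], [0, 0, 0]], [[0, -0.008, 0], [0, 0, 0]]]}}

```text
t: 13.55
eef_pos: [0.527, 0.0632, 0.049]
eef_rot: [0.0, -0.086, 0.996, 0.0]
force: [-0.2, 4.2, 2.4]
width: 0.0003
```

Call:
{"api": "carry_out", "payload": {"rows": [[[0, -0.008, 0], [0, 0, 0]], [[0, -0.008, 0], [0, 0, 0]], [[0, -0.008, 0], [0, 0, 0]], [[0, -0.008, 0], [0, 0, 0]], [[0, -0.003, 0], [0, 0, 0]], [[0, 0, 0], [0, 0, 0]], [[0, 0, 0], [0, 0, 0]]]}}

```text
t: 14.25
eef_pos: [0.5331, 0.0286, 0.0491]
eef_rot: [0.0, -0.087, 0.996, -0.0]
force: [-0.3, -4.1, 4.8]
width: 0.0007
```

```bash
python3 -c "
from h import *
need(W([-.051,-.085,.049]),100.16)
a=get_image('scene')[:,:,::-1][170:290,250:410]
cv2.imwrite('pics/e.png',cv2.resize(a,None,fx=5,fy=5,interpolation=cv2.INTER_CUBIC))"
```

```text
t 14.25 tcp [0.5331 0.0286 0.0491] tool delta [-0.      0.0007  0.0001] jaw yaw 99.93 F [-0.3 -4.1  4.8] w 0.0007 j [-0.03  0.56  1.82 -0.    0.76 -1.78]
rz needed -0.004
```

View pics/e.png

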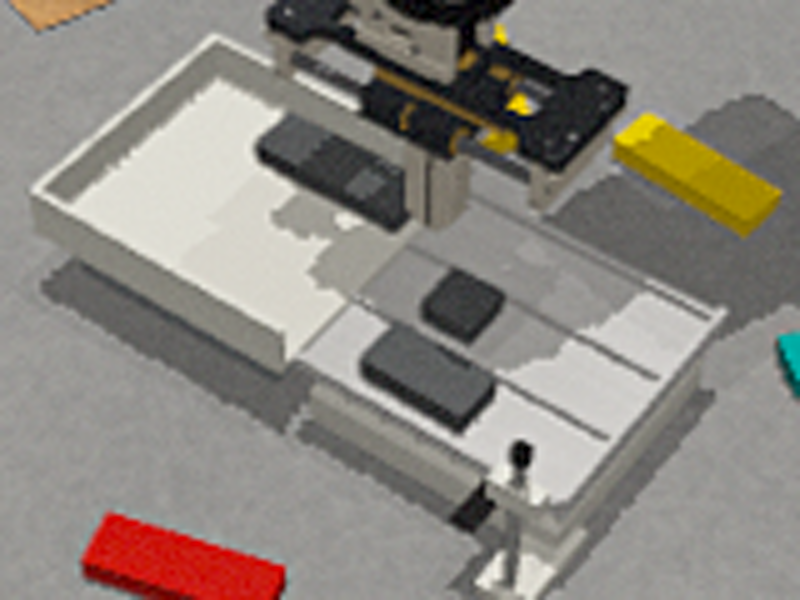

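Call:
{"api": "carry_out", "payload": {"rows": [[[0, -0.003, 0], [0, 0, 0]], [[0, -0.003, 0], [0, 0, 0]], [[0, 0, 0], [0, 0, 0]]]}}

```text
t: 14.6
eef_pos: [0.5339, 0.0238, 0.049]
eef_rot: [0.0, -0.086, 0.996, 0.0]
force: [0.0, 3.9, 5.9]
width: 0.0004
```

Call:
{"api": "carry_out", "payload": {"rows": [[[0, 0.002, -0.002], [0, 0, 0]], [[0, 0.002, -0.005], [0, 0, 0]], [[0, 0.002, -0.005], [0, 0, 0]], [[0, 0.002, -0.005], [0, 0, 0]], [[0, 0, -0.01], [0, 0, 0]], [[0, 0, -0.01], [0, 0, 0]], [[0, 0, -0.02], [0, 0, 0]], [[0, 0, -0.02], [0, 0, 0]], [[0, 0, -0.02], [0, 0, 0]], [[0, 0.0, 0], [0, 0, 0]], [[0, 0, 0], [0, 0, 0]]]}}

```text
t: 15.7
eef_pos: [0.5324, 0.0313, 0.1461]
eef_rot: [0.0, -0.086, 0.996, -0.0]
force: [-0.2, -0.5, -1.1]
width: 0.0002
```

```bash
python3 -c "
from h import *
need(W([-.001,.03,.15]),100.16)"
```

```text
t 15.7 tcp [0.5324 0.0313 0.1461] tool delta [-0.0497  0.1132 -0.0039] jaw yaw 99.92 F [-0.2 -0.5 -1.1] w 0.0002 j [-0.03  0.41  1.77  0.    0.97 -1.77]
rz needed -0.0042
```

Call:
{"api": "carry_out", "payload": {"rows": [[[-0.0166, 0.036, 0], [0, 0, 0]], [[-0.0166, 0.036, 0], [0, 0, 0]], [[-0.0166, 0.036, 0], [0, 0, 0]], [[0, 0, 0], [0, 0, 0]], [[0, 0, 0], [0, 0, 0]], [[0, 0, 0], [0, 0, 0]]]}}

```text
t: 16.3
eef_pos: [0.5624, 0.1454, 0.1452]
eef_rot: [-0.001, -0.086, 0.996, -0.0]
force: [0.9, 0.0, -0.7]
width: 0.0008
```

```bash
python3 -c "
from h import *
need(W([-.001,.025,.08]),100.16)
f=get_image('scene')[:,:,::-1];cv2.imwrite('pics/f_full.png',f);a=f[170:290,250:410]; b=f[245:293,330:370]
for z in (.0749,.0841): print(z,(proj('scene',W([.106,.046,z]))-[330,245])*12)
for z in (.074,.082,.09): print('tabtop +x edge',z,[((proj('scene',W([.112,y,z]))-[330,245])*12).round() for y in(.057,.087)])
cv2.imwrite('pics/f.png',np.hstack([cv2.resize(a[:,:],(320,240)), np.zeros((240,0,3),np.uint8)])) 
A=np.zeros((576,800,3),np.uint8);A[:,:480]=cv2.resize(b,(480,576),interpolation=cv2.INTER_CUBIC);A[:240,480:]=cv2.resize(a,(320,240));cv2.imwrite('pics/f.png',A)"
```

```text
t 16.3 tcp [0.5624 0.1454 0.1452] tool delta [-0.0007  0.0009  0.0652] jaw yaw 99.9 F [ 0.9  0.  -0.7] w 0.0008 j [ 0.17  0.49  1.64 -0.    1.02 -1.57]
rz needed -0.0046
0.0749 [169.42100583 246.80657546]
0.0841 [171.43096177 218.74034215]
tabtop +x edge 0.074 [array([197., 294.]), array([321., 365.])]
tabtop +x edge 0.082 [array([199., 270.]), array([323., 341.])]
tabtop +x edge 0.09 [array([201., 245.]), array([326., 317.])]
```

View pics/f.png

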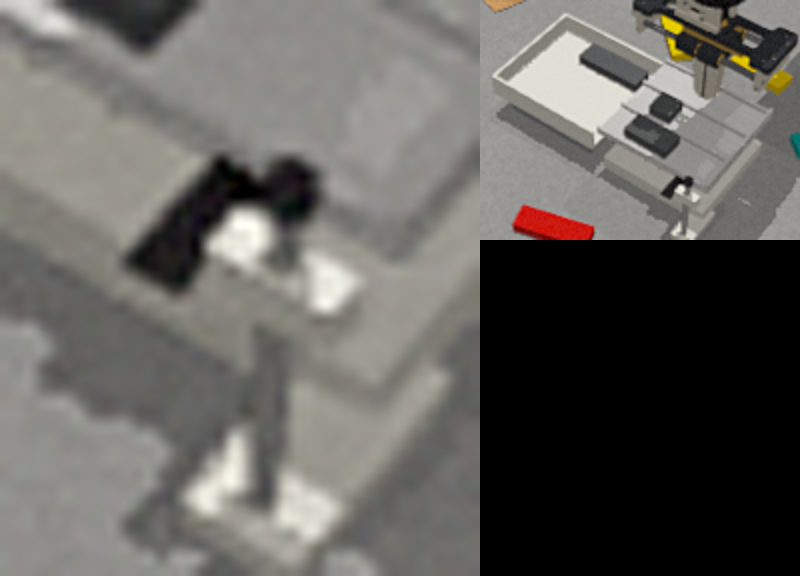

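```bash
python3 -c "
from h import *
t=get_image('top')[:,:,::-1];cv2.imwrite('pics/top2.png',t)
b=t[155:190,245:280]; f=cv2.imread('pics/f_full.png')[252:282,335:365]
def box(n,im,o,k,x,y,z,c):
    P=np.array([(proj(n,W([a,b,h]))-o)*k+k/2 for a in x for b in y for h in z]).round().astype(int)
    for i in range(8):
        for j in (1,2,4):
            if not i&j: cv2.line(im,P[i].tolist(),P[i|j].tolist(),c,1)
k=11.4
B=cv2.resize(b,(399,399),interpolation=cv2.INTER_CUBIC);k2=400/30;F=cv2.resize(f,(400,400),interpolation=cv2.INTER_CUBIC)
for n,im,o,kk in(('top',B,[245,155],k),('scene',F,[335,252],k2)):
    box(n,im,o,kk,(.1,.112),(.057,.087),(.074,.090),(0,255,0))
    box(n,im,o,kk,(.08,.106),(.039,.053),(.0734,.0764),(0,0,255))
cv2.imwrite('pics/g.png',np.hstack([B,F]))"
```

```text
Traceback (most recent call last):
ValueError: all the input array dimensions except for the concatenation axis must match exactly, but along dimension 0, the array at index 0 has size 399 and the array at index 1 has size 400
```

```bash
cat > ov.py <<'E'
from h import *
def box(n,im,o,k,x,y,z,c):
    P=np.array([(proj(n,W([a,b,h]))-o)*k+k/2 for a in x for b in y for h in z]).round().astype(int)
    for i in range(8):
        for j in (1,2,4):
            if not i&j: cv2.line(im,P[i].tolist(),P[i|j].tolist(),c,1)
def ov(t,f,pz,out):
    k=400/36
    B=cv2.resize(t[155:191,245:281],(400,400),interpolation=cv2.INTER_CUBIC);F=cv2.resize(f[250:286,332:368],(400,400),interpolation=cv2.INTER_CUBIC)
    raw=np.hstack([B,F])
    for n,im,o in(('top',B,[245,155]),('scene',F,[332,250])):
        box(n,im,o,k,(.1,.112),(.057,.087),(.074,.090),(0,255,0)); box(n,im,o,k,(.08,.106),(.039,.053),(pz-.0015,pz+.0015),(0,0,255))
    both=np.vstack([raw,np.hstack([B,F])]); cv2.imwrite(out,cv2.resize(both,(600,600),interpolation=cv2.INTER_AREA))
E
python3 -c "
from ov import *
ov(cv2.imread('pics/top2.png'),cv2.imread('pics/f_full.png'),.0749,'pics/g2.png')"
```

```text
(no output)
```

View pics/g2.png

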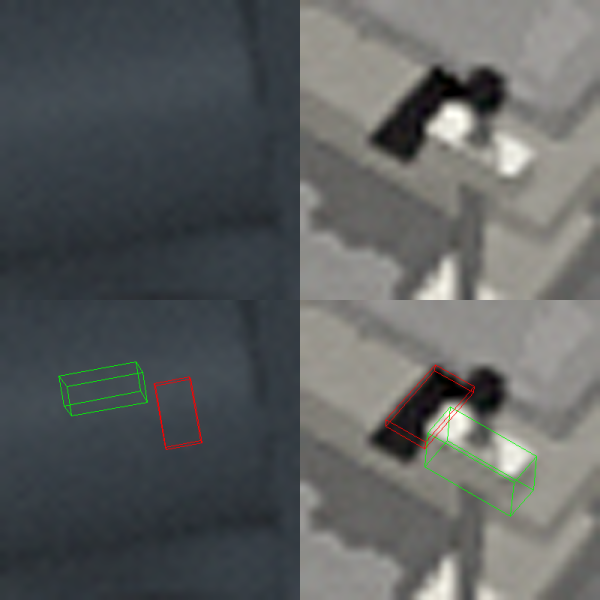

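The green box (tab, z 0.074–0.090) matches the picture. The blade lies along the predicted red line, slightly longer than assumed, at about z=0.075. So the tab's centre is about 0.083, and 300 g left on the pan puts the pointer at 0.084. I'll push off the short block.

Call:
{"api": "carry_out", "payload": {"rows": [[[0, 0, 0.03], [0, 0, 0]], [[0, 0, 0.02], [0, 0, 0]], [[0, 0, 0.01], [0, 0, 0]], [[0, 0, 0.008], [0, 0, 0]], [[0, 0, 0.008], [0, 0, 0]], [[0, 0, 0.008], [0, 0, 0]], [[0, 0, 0.008], [0, 0, 0]], [[0, 0, 0.003], [0, 0, 0]], [[0, 0, 0], [0, 0, 0]], [[0, 0, 0], [0, 0, 0]]]}}

```text
t: 17.4
eef_pos: [0.5632, 0.1463, 0.0514]
eef_rot: [0.0, -0.086, 0.996, -0.0]
force: [-0.7, -2.8, 4.5]
width: 0.0003
```

Call:
{"api": "carry_out", "payload": {"rows": [[[0, -0.008, 0], [0, 0, 0]], [[0, -0.008, 0], [0, 0, 0]], [[0, -0.008, 0], [0, 0, 0]], [[0, -0.008, 0], [0, 0, 0]], [[0, -0.008, 0], [0, 0, 0]], [[0, -0.008, 0], [0, 0, 0]]]}}

```text
t: 18.0
eef_pos: [0.5713, 0.0984, 0.051]
eef_rot: [0.0, -0.086, 0.996, 0.0]
force: [-0.2, 4.6, 4.6]
width: 0.0007
```

Call:
{"api": "carry_out", "payload": {"rows": [[[0, -0.008, 0], [0, 0, 0]], [[0, -0.008, 0], [0, 0, 0]], [[0, -0.008, 0], [0, 0, 0]], [[0, -0.008, 0], [0, 0, 0]], [[0, -0.008, 0], [0, 0, 0]], [[0, -0.008, 0], [0, 0, 0]], [[0, -0.008, 0], [0, 0, 0]], [[0, -0.008, 0], [0, 0, 0]], [[0, -0.004, 0], [0, 0, 0]], [[0, 0, 0], [0, 0, 0]], [[0, 0, 0], [0, 0, 0]]]}}

```text
t: 19.1
eef_pos: [0.5832, 0.0308, 0.0511]
eef_rot: [0.0, -0.087, 0.996, -0.001]
force: [-0.1, -2.3, 4.7]
width: 0.0008
```

```bash
python3 -c "
from h import *
need(W([-.001,-.091,.05]),100.16)
a=get_image('scene')[:,:,::-1][170:290,250:410]
cv2.imwrite('pics/h.png',cv2.resize(a,None,fx=5,fy=5,interpolation=cv2.INTER_CUBIC))"
```

```text
t 19.1 tcp [0.5832 0.0308 0.0511] tool delta [-0.0003  0.0014  0.0011] jaw yaw 99.93 F [-0.1 -2.3  4.7] w 0.0008 j [-0.03  0.63  1.68 -0.    0.83 -1.77]
rz needed -0.004
```

View pics/h.png

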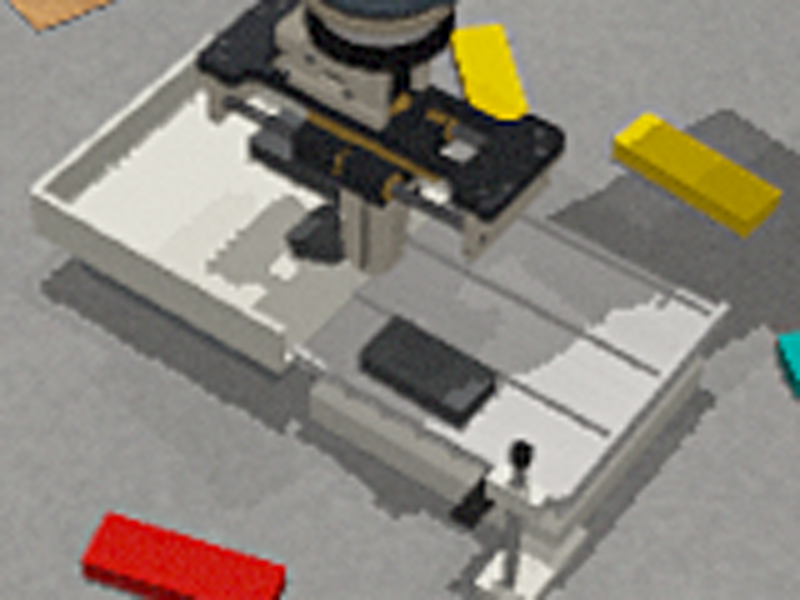

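The short block lies in the tray ahead of the finger, at (318,235). The medium block is still fully on the pan. I'll lift away gently.

Call:
{"api": "carry_out", "payload": {"rows": [[[0, 0.003, -0.002], [0, 0, 0]], [[0, 0.003, -0.005], [0, 0, 0]], [[0, 0.002, -0.005], [0, 0, 0]], [[0, 0.002, -0.005], [0, 0, 0]], [[0, 0, -0.008], [0, 0, 0]], [[0, 0, -0.01], [0, 0, 0]], [[0, 0, -0.02], [0, 0, 0]], [[0, 0, -0.04], [0, 0, 0]], [[0, 0, -0.04], [0, 0, 0]], [[0, 0, -0.04], [0, 0, 0]]]}}

```text
t: 20.15
eef_pos: [0.5808, 0.042, 0.228]
eef_rot: [-0.0, -0.087, 0.996, 0.0]
force: [0.6, -0.3, -0.1]
width: 0.0003
```

Call:
{"api": "carry_out", "payload": {"rows": [[[0.04, -0.02, 0], [0, 0, 0]], [[0.04, -0.02, 0], [0, 0, 0]], [[0.04, -0.02, 0], [0, 0, 0]], [[0.04, -0.02, 0], [0, 0, 0]], [[0.04, -0.02, 0], [0, 0, 0]], [[0, 0, 0], [0, 0, 0]], [[0, 0, 0], [0, 0, 0]], [[0, 0, 0], [0, 0, 0]], [[0, 0, 0], [0, 0, 0]], [[0, 0, 0], [0, 0, 0]], [[0, 0, 0], [0, 0, 0]], [[0, 0, 0], [0, 0, 0]]]}}

```text
t: 21.35
eef_pos: [0.4016, -0.0909, 0.2258]
eef_rot: [-0.0, -0.087, 0.996, 0.0]
force: [-0.0, -0.9, 0.3]
width: 0.0007
```

Call:
{"api": "carry_out", "payload": {"rows": [[[0, 0, 0], [0, 0, 0]], [[0, 0, 0], [0, 0, 0]], [[0, 0, 0], [0, 0, 0]], [[0, 0, 0], [0, 0, 0]], [[0, 0, 0], [0, 0, 0]], [[0, 0, 0], [0, 0, 0]], [[0, 0, 0], [0, 0, 0]], [[0, 0, 0], [0, 0, 0]], [[0, 0, 0], [0, 0, 0]], [[0, 0, 0], [0, 0, 0]]]}}

```text
t: 22.35
eef_pos: [0.4014, -0.0911, 0.226]
eef_rot: [0.0, -0.087, 0.996, -0.0]
force: [0.3, 0.2, 0.4]
width: 0.0005
```

```bash
python3 -c "
from ov import *
t=get_image('top')[:,:,::-1];f=get_image('scene')[:,:,::-1]
ov(t,f,.0841,'pics/k.png')
k=cv2.imread('pics/k.png')
C=np.zeros((600,800,3),np.uint8);C[:400,:400]=cv2.resize(k,(400,400),interpolation=cv2.INTER_AREA)
F=cv2.resize(f[252:286,335:369],(400,400),interpolation=cv2.INTER_CUBIC);C[:400,400:]=F
C[400:,:400]=cv2.resize(f[170:290,170:410],(400,200));C[400:,400:]=cv2.resize(t[125:265,240:520],(400,200))
cv2.imwrite('pics/k2.png',C)"
```

```text
(no output)
```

View pics/k2.png

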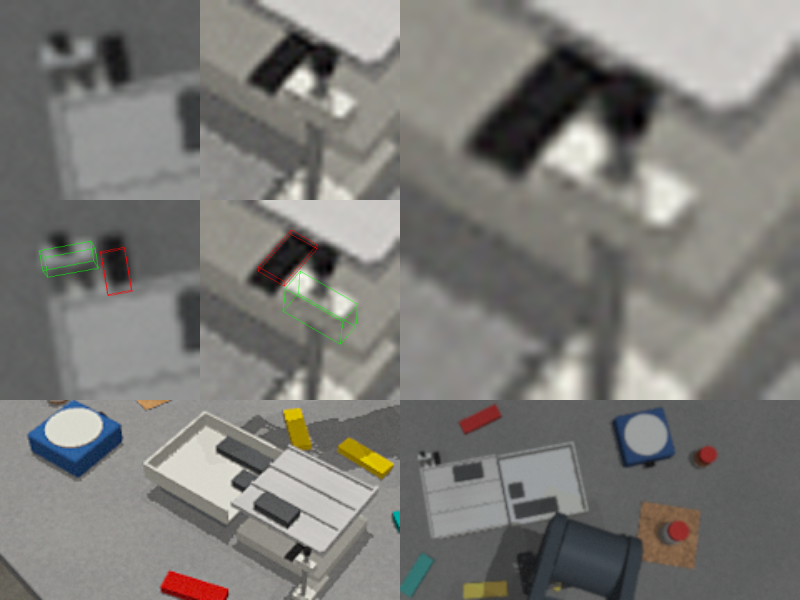

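```bash
python3 -c "
from h import *
t=get_image('top');g=t.max(2)
for z,lab in((.058,'tray'),(.102,'pan')):
  pts=[]
  for v in range(145,230):
    for u in range(245,380):
      if g[v,u]<85:
        l=R.from_euler('z',-p[2]).apply(ray('top',u,v,z)-[p[0],p[1],0])
        if abs(l[0])<.07 and ((-.25<l[1]<-.093) if lab=='tray' else (-.08<l[1]<.075)): pts.append(l[:2])
  P=np.array(pts)*1000
  for lo,hi in((-75,-28),(-25,25),(28,70)):
    q=P[(P[:,0]>lo)&(P[:,0]<hi)]
    if len(q)>5: print(lab,lo,hi,len(q),np.percentile(q,[2,50,98],axis=0).round().tolist())
print(get_state()['force'].round(1),get_state()['t'])"
```

```text
tray -75 -28 297 [[-65.0, -200.0], [-50.0, -154.0], [-34.0, -107.0]]
tray -25 25 90 [[-18.0, -132.0], [-2.0, -118.0], [13.0, -103.0]]Traceback (most recent call last):
  File "<string>", line 9, in <module>
    l=R.from_euler('z',-p[2]).apply(ray('top',u,v,z)-[p[0],p[1],0])
                                    ~~~^^^^^^^^^^^^^
  File "h.py", line 7, in ray
    K,p,A=cam(n); d=A@np.array([(u-K[0,2])/K[0,0],-(v-K[1,2])/K[1,1],-1]); return p+d*(z-p[2])/d[2]
          ~~~^^^
  File "h.py", line 5, in cam
    c=camera_info(n); q=np.array(c["attitude"]); return c["mtx"],np.array(c["position"]),R.from_quat(np.r_[q[1:],q[0]]).as_matrix()
ValueError: time passes only in moves, steps and waits
```

Both pushed blocks end at y of about -103 to -107 mm, clear of the pan edge (-85) and of the tray floor's start (-91). I'm handing in.

```bash
python3 -c "
from rig import *
print(get_state()['t'],sign_off())"
```

```text
the job is handed in; nothing more can be done
22.5 None
```

I handed the job in at 22.5 s. The jar is on the cork mat, and the long block, then the short block, were slid off the pan into the tray. The medium (300 g) block stays on the pan.

**Pointer:** In the last pictures the pointer rests level with the tab, about 1 mm above its centre (0.084 m against 0.083 m, good to about 2 mm). The limit is ±7 mm.

**Blocks:** The rear ends of both tray blocks measured at y ≈ -103 and -107 mm. That is clear of the pan edge (-85 mm) and past where the tray floor begins (-91 mm). The medium block is wholly on the pan.

**Jar and surroundings:** The jar stands upright on the mat. In the parts of the bench I looked at afterwards, nothing else had moved. The arm was clear of everything.

**Disagreements:**
- The pointer blade showed about 5 mm longer than the description suggests. It lay on the line predicted for its height, so I kept the height reading.
- My last measuring script stopped with an interface error before it reached the pan, so the medium block was checked only by eye.

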